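# Index the rotating jar display to the yellow-lidded jar

### The arm

A 6-joint arm with a two-finger parallel gripper is mounted at the origin on the work surface. World frame = base frame: x ahead of the robot, y to its left, z up, the work surface at z = 0. Lengths are in m, angles in degrees, forces in N, time in s.
With the tool pointing down it reaches from about 0.4 to 0.825 m from the base axis. Payload 7 kg.
Tool frame: the origin (TCP) lies midway between the tips of the shut fingers; the grasp point (between the pads) lies 19 mm behind it (r.grip_point_offset is the z of the grasp point in the tool frame, in m); z points along the fingers, y is the line along which they close (so a half turn about z gives the same grasp; the last joint's range is limited). The gripper opens to 88 mm and grips with 3 to 60 N. Pads are 19 mm wide; open, the fingers measure 130 mm over their backs; the gripper's body (78 mm by 193 mm) begins 47 mm behind the grasp point.
Start: joints at [16.507, 20.546, 0.682, 0, -70.136, -16.507], TCP at [0.675, -0, 0.227] pointing down, gripper open.
Joint ranges: [-176.03, 176.03], [-82.01, 121.73], [-58.28, 71.71], [-173.87, 95.51], [-174.79, -0.11], [-173.66, 173.66]. Speed limits (degrees/s): [136.94, 136.94, 172.46, 180, 180, 180].

### API

Orientations are given as [roll, pitch, yaw] about the fixed x, y, z axes, in that order (R = Rz(yaw) Ry(pitch) Rx(roll)).
In Python, from plant import r, viewer, recognise, outline_of, pinpoint gives the robot as it stands.
- The arm moves only by the tool move_arm, never from a script. Its argument "targets" is a list of rows, each a list of 2 entries, a list of its own where there are three numbers: the shift along the tool's x, y, z in cm, then the turn, a rotation vector about the tool's x, y, z in rad. A call has 1 to 5 rows; each row is the pose to reach, as a shift and turn from the pose commanded when the call began, along the tool's axes at that moment; what a row does not reach only later rows make up. A row lasts 1/8 s, in which the tool goes at most 62.5 mm and 10.7 degrees, less where a joint would pass 70% of its speed; a pose out of reach is approached as far as the arm can. A call with a gripper value outside its range is refused whole. "jaw" is the finger opening in cm, from 0 to 8.76, set as the call begins (left out, the last holds). The fingers move at their own pace and stop on an object; "squeeze" is the grip in N (left out, the last holds). Time passes only in rows, so rows that repeat a pose let the fingers close. It gives the time, the measured TCP pose, the force, the opening and the grip force at its end, in the units of the state.
- r.get_state(): the state, without advancing time (a new reading comes with each control period).
- viewer.capture(name): name is "scene" or "side" or "wrist"; returns a dict with "image" (420x560x3 uint8, blue, green, red), "intrinsics" (3x3 intrinsics, pixels), "camera_from_world" (4x4, takes a point from world to camera coordinates). Camera axes: x right, y up, looking along -z (the intrinsics and any distortion apply to the point x, -y, -z); pixel columns grow to the right and rows downward; lengths in m; the calibration is good to about 2 mm. A picture is of the moment at which its call begins. There is no depth.
- r.close_job(): hands the job in; it is judged then, once.
Trained networks look in the newest picture that a camera, given by its name, has taken for a name from the list of things; names that differ only in an ending like _2 or _b are one class to them, and where a whole thing is asked for, a point or a joint stands for the part that bears it (a point fixed in the world has none). Each returns a list of dicts, best first, with "score" (0 to 1); they miss things now and then, are a little off and sometimes report something else, mostly with a low value. They report only what shows in the picture. A call takes as long as a camera call.
- recognise(label, camera): "box" ([left, top, right, bottom] in pixels, round what is visible of it).
- outline_of(label, camera): "mask" (420x560 bool, what is visible of it) and "box" ([left, top, right, bottom] in pixels, round what is visible of it).
- pinpoint(label, camera): "location" ([row, column] in pixels: a listed point, or the origin of a listed thing).
The state is a dict: "time_s": time; "joints": joint angles; "qd": joint speeds; "joint_torque": joint torques, N m; "tcp_pos": TCP position; "eef_rot": TCP orientation; "contact_force": force on the tool from outside, world axes, zero at the start; "moment": the same for the moment, N m; "gripper_width": finger opening in m; "gripper_force": force on a finger pad.
Only numpy, scipy, OpenCV 4.12 (cv2) and the standard library are available. Lean on these libraries where they do the work, as an engineer would, in place of code of your own. Each camera call takes 0.05 s, during which the arm holds its last target. There are 200 camera calls.

### The job

Turn the rotating jar display on the shop counter so that the yellow-lidded jar stands at the green marker, by pulling up the red index knob, turning the disc, and letting the spring pin drop fully home in the hidden notch there so that the disc is locked; then let go. Do not force the disc round with the pin down, do not handle or tip the jars, and leave the other goods on the counter where they are.

Things in the scene. Friction and masses are not known exactly. Their poses are not given: they have to be found in the camera images.
- stand: fixed white drum-shaped foot of the display, radius 150 mm, 28 mm high; origin on the counter, on the disc's vertical turning axis. Its +x axis points to the green marker: a green diamond 48 mm across on a tongue of the foot, 192 mm from the axis. At the start the red knob is straight across the axis from the marker (-x of the stand)
- display (a joint): angle of the disc, rad, counter-clockwise from above, 0 at the start; end stops at +-1.35. Stays where left (about 1 N at the knob turns it). Notches hidden in the foot: one at 0, one on each side at about 1.05, truly anywhere from 0.86 to 1.24: find it by touch. With the knob let go, push it along: over a notch the pin snaps down and the disc locks (1.5 mm play each way)
- pin (a joint): height of the index pin, m: 0 fully down in a notch, about 0.009 when its round tip (5 mm radius) rides on the track between notches, 0.015 fully pulled up (end stop). A spring presses it down with 4 N at 0, 7 N at 0.015. A notch holds the disc while the pin is raised less than about 8 mm
- knob (a point): grip point on the axis of the red upright knob of the pin, a cylinder 26 mm in diameter and 36 mm tall, 16 mm below its top; 130 mm from the disc's axis and 72 mm above the counter when the pin is down. Pulled straight up, it lifts the pin; it turns with the disc. On the disc nothing stands near it but the low hub, 72 mm from its surface
- serving_spot (a point): the spot at the green marker where the jar must come: 42 mm above the counter, 100 mm from the disc's axis on the line to the marker (fixed to the stand)
- place_a (a point): centre of the round black jar place on the disc at +60 deg (counter-clockwise) from the place across the axis from the knob, 100 mm from the axis, on the disc's upper face; turns with the disc
- place_b (a point): the same at -60 deg (clockwise)
- place_c (a point): the same at 0 deg, straight across the axis from the knob. The disc: pale wood, radius 158 mm, upper face 42 mm above the counter, with a steel hub (radius 45 mm, 12 mm high) and a thin post 80 mm high in the middle
- jar_yellow: jar of red sauce with a yellow lid, 64 mm in diameter, 85 mm tall, about 0.28 kg, standing loose on place_a or place_b; origin at the centre of its underside, z up its axis. Place_a: the disc must turn clockwise (joint display to about -1.05); place_b: counter-clockwise (about +1.05)
- jar_red: like it, brown with a red lid, on the other of place_a and place_b; origin under its centre
- jar_green: like it, amber with a green lid, on place_c, at the marker at the start; origin under its centre
- sauce_bottle: bystander: black bottle, 64 mm in diameter, 220 mm tall, on the counter; origin under its centre
- tin: bystander: blue tin, 74 mm in diameter, 110 mm tall; origin under its centre
- carton: bystander: open cardboard carton 200 x 150 x 70 mm with small orange and yellow boxes in it up to 73 mm; origin under its centre

How it is judged (in metres and radians):
On the way:
1. the pin is pulled up and the disc turned out of its first notch (value of joint pin above 0.007 m and (value of joint display above 0.15 rad or value of joint display below -0.15 rad)), for 0.1 s.
At the end, for the whole second after the job is handed in: Pin fully down (within 2.5 mm) with the disc turned over 0.82 rad; yellow-lidded jar within 30 mm of the serving spot; every jar upright and within 15 mm of its place on the disc; disc at rest; bottle, tin and carton upright and moved less than 20 mm (value of joint pin below 0.0025 m and (value of joint display above 0.82 rad or value of joint display below -0.82 rad) and horizontal distance between jar_yellow and serving_spot below 0.03 m and (horizontal distance between jar_yellow and place_a below 0.015 m or horizontal distance between jar_yellow and place_b below 0.015 m) and (horizontal distance between jar_red and place_a below 0.015 m or horizontal distance between jar_red and place_b below 0.015 m) and horizontal distance between jar_green and place_c below 0.015 m and angle between each of jar_yellow, jar_red, jar_green, sauce_bottle, tin, carton's own z axis and vertical below 0.1 rad and distance of each of sauce_bottle, tin, carton from where it was at the start of the episode below 0.02 m and velocity of joint display between -0.05 and 0.05 rad/s); the robot touches nothing.
It fails at once if the disc is forced round with its pin still down in the notch's depth, instead of the pin being pulled up (value of joint pin below 0.004 m and (value of joint display between 0.06 and 0.8 rad or value of joint display between -0.8 and -0.06 rad)).
It fails at once if a jar on the display is tipped (more than 0.3 rad) (angle between any of jar_yellow, jar_red, jar_green's own z axis and vertical above 0.3 rad).
It fails at once if a jar is taken hold of or knocked by the robot (more than 2 N) (contact force between any of jar_yellow, jar_red, jar_green and the fingers above 2 N or contact force between any of jar_yellow, jar_red, jar_green and the arm above 2 N).
It fails at once if the sauce bottle, the tin or the carton is moved more than 20 mm (distance of any of sauce_bottle, tin, carton from where it was at the start of the episode above 0.02 m).
It also fails if it takes over 45 s, if anything falls off the work surface, if the arm or the gripper's body presses on something with over 40 N, if the wrist force passes 120 N, or if a joint passes its speed limit or range.

## Working session

There is one attempt and no reset: what is moved stays moved. The work goes in short steps, Python scripts to look and compute and a tool call to move; the robot and the scene stay as the last step left them, time stands still between calls to the robot, and variables do not carry over. Pictures are saved under pics/ and viewed, at most 10 in all, crops included, and the job is handed in when it is done.

Besides the shell and the picture viewer there is one more tool, called as name([rows], argument=value, ...), one row to a line, values as JSON. move_arm: Moves the arm, as the interface text tells. Its arguments: {"type":"object","properties":{"targets":{"type":"array","items":{"type":"array"}},"jaw":{"type":"number"},"squeeze":{"type":"number"}},"required":["targets"]}

```bash
mkdir -p pics; cat > h.py <<'E'
import numpy as np, cv2
from plant import r, viewer, recognise, outline_of, pinpoint
def P(c):
    K=np.array(c["intrinsics"]);T=np.array(c["camera_from_world"])
    return K@np.diag([1,-1,-1])@T[:3]
def tri(obs): # list of (P,(row,col))
    A=[]
    for p,(v,u) in obs: A+= [u*p[2]-p[0], v*p[2]-p[1]]
    X=np.linalg.svd(np.array(A))[2][-1]; return X[:3]/X[3]
def onz(p,rc,z):
    v,u=rc; A=np.array([u*p[2]-p[0], v*p[2]-p[1]])
    return np.linalg.solve(A[:,:2],-A[:,3]-A[:,2]*z)
E
python3 - <<'E'
from h import *
C={n:viewer.capture(n) for n in("scene","side")}
cv2.imwrite("pics/a.png",C["scene"]["image"]);cv2.imwrite("pics/b.png",C["side"]["image"])
for l in ["knob","stand","serving_spot","place_a","place_c","jar_yellow","jar_red","jar_green","sauce_bottle","tin","carton"]:
    o=[]
    for n in C:
        q=pinpoint(l,n)
        for k in q[:3]: print(l,n,np.round(k["location"]),round(k["score"],2))
        if q:o.append((P(C[n]),q[0]["location"]))
    if len(o)==2: print("   ",np.round(tri(o),3))
print(r.get_state())
E
```

```text
knob scene [196. 280.] 0.51
knob side [204. 328.] 0.67
knob side [206. 270.] 0.57
    [ 0.595 -0.046  0.17 ]
stand scene [248. 282.] 0.75
stand side [225. 307.] 0.86
    [ 0.572 -0.005 -0.006]
serving_spot scene [270. 276.] 0.78
serving_spot side [222. 343.] 0.74
    [ 0.677 -0.049  0.04 ]
place_a scene [252. 244.] 0.92
place_a scene [268. 275.] 0.83
place_a scene [257. 311.] 0.64
place_a side [237. 320.] 0.81
place_a side [202. 330.] 0.74
place_a side [224. 340.] 0.57
    [ 0.599 -0.12   0.042]
place_c scene [252. 244.] 0.92
place_c scene [268. 275.] 0.83
place_c scene [257. 311.] 0.64
place_c side [237. 320.] 0.81
place_c side [202. 330.] 0.74
place_c side [224. 340.] 0.57
    [ 0.599 -0.12   0.042]
jar_yellow scene [257. 309.] 0.71
jar_yellow scene [269. 277.] 0.32
jar_yellow scene [223. 412.] 0.21
jar_red scene [255. 243.] 0.59
jar_red side [236. 320.] 0.64
    [ 0.602 -0.121  0.042]
jar_green scene [270. 279.] 0.9
jar_green side [219. 343.] 0.95
    [ 0.68  -0.042  0.045]
sauce_bottle scene [222. 414.] 0.9
sauce_bottle side [163. 293.] 0.77
sauce_bottle side [358. 350.] 0.5
    
[... 213 characters left out ...]
time_s': 1.2, 'joints': array([ 1.65065052e+01,  2.05443544e+01,  6.81366289e-01, -9.31213300e-04,
       -7.01341830e+01, -1.65082467e+01]), 'qd': array([-0.07933782,  0.01303949,  0.03757925,  0.02554741, -0.05645552,
       -0.00639845]), 'joint_torque': array([ 2.88605625e-03, -5.82394338e+01,  2.93288898e+01,  7.00223878e+00,
        1.26486630e-02, -6.74885428e-05]), 'tcp_pos': array([ 6.74980320e-01, -1.66618136e-05,  2.26576459e-01]), 'eef_rot': array([-1.79997537e+02,  1.64355476e-03, -9.00020579e+01]), 'contact_force': array([ 0.88194109, -0.50897623, -0.26445152]), 'moment': array([-0.02165777,  0.06164094,  0.00557898]), 'gripper_force': 0.0, 'gripper_width': 0.08739930947116674}
```

View pics/a.png

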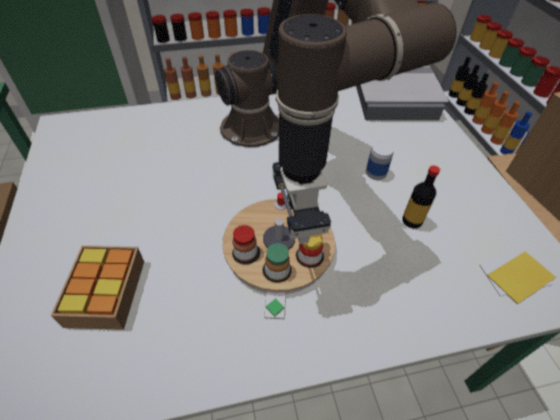

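View pics/b.png

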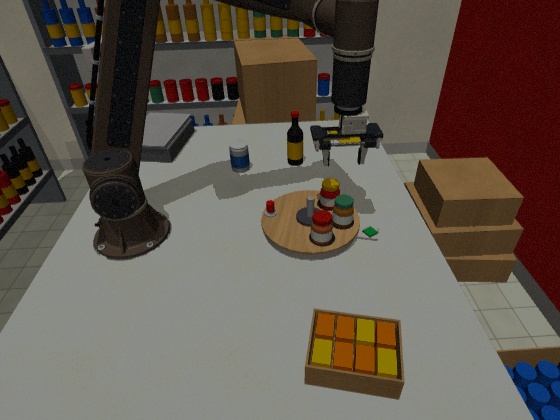

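The scene picture shows the disc with red lid at left (px 243,240), green at (278,258) by the marker diamond (275,307), and yellow at right (311,245). The knob is at about (280,199). The side view shows the knob at (270,206) and yellow behind. Yellow is on the +y side, which makes it place_a, so the disc must turn clockwise to about -1.05.

```bash
python3 - <<'E'
from h import *
from scipy.optimize import least_squares
C={n:viewer.capture(n) for n in("scene","side")}
a=np.pi/3
L={"k":[-.13,0,.072],"a":[.1*np.cos(a),.1*np.sin(a),.042],"b":[.1*np.cos(a),-.1*np.sin(a),.042],"c":[.1,0,.042],"m":[.192,0,.01],"o":[0,0,0]}
obs=[("scene","k",(199,280)),("side","k",(208,270)),("scene","b",(253,244)),("scene","c",(269,276)),("scene","a",(257,310)),("side","b",(237,320)),("side","a",(202,330)),("side","c",(222,343)),("scene","m",(307,275)),("side","m",(232,370)),("scene","o",(248,282)),("side","o",(225,307))]
def f(p,raw=0):
    x,y,t=p;o=[]
    for n,k,(v,u) in obs:
        l=L[k];q=P(C[n])@[x+np.cos(t)*l[0]-np.sin(t)*l[1],y+np.sin(t)*l[0]+np.cos(t)*l[1],l[2],1]
        o+=[q[0]/q[2]-u,q[1]/q[2]-v]
    return np.array(o)
s=least_squares(f,[.58,-.03,0],loss="soft_l1")
x,y,t=s.x;print(s.x,np.degrees(t));print(f(s.x).reshape(-1,2).round(1))
print("knob",x-.13*np.cos(t),y-.13*np.sin(t))
print("target knob", x+.13*np.cos(t+np.pi-1.05),y+.13*np.sin(t+np.pi-1.05))
print(cv2.__version__)
print(onz(P(C["scene"]),(222,414),0),onz(P(C["scene"]),(175,377),0),onz(P(C["scene"]),(294,104),0))
E
```

```text
[ 0.57824807 -0.02041943 -0.26766316] -15.335969557366772
[[ 0.6 -0.9]
 [ 0.3 -2.9]
 [ 1.4 -0.4]
 [ 0.2  0.9]
 [-0.8 -1.3]
 [ 2.1 -0.5]
 [-1.2  0.7]
 [-1.6 -1.5]
 [-0.8  0.7]
 [-0.1 -0.4]
 [-4.   0.1]
 [ 2.8  1.9]]
knob 0.4528771641772764 0.013962777388105283
target knob 0.5456910633783182 0.10543779417607042
4.12.0
[0.56902869 0.40893509] [0.34999708 0.37638001] [ 0.62722561 -0.49638206]
```

move_arm([
  [[-1.4,22.2,2],[0,0,-1.3]],
  [[-1.4,22.2,2],[0,0,-1.3]],
  [[-1.4,22.2,2],[0,0,-1.3]],
  [[-1.4,22.2,2],[0,0,-1.3]],
  [[-1.4,22.2,2],[0,0,-1.3]],
], jaw=7)

```text
time_s: 1.92
tcp_pos: [0.4507, 0.0138, 0.2072]
eef_rot: [-179.9, -0.0, -35.9]
contact_force: [0.3, -0.1, 0.1]
gripper_width: 0.0698
gripper_force: 0.0
```

move_arm([
  [[0,0,0],[0,0,-0.37]],
  [[0,0,2],[0,0,-0.37]],
  [[0,0,2],[0,0,-0.37]],
])

```text
time_s: 2.3
tcp_pos: [0.4521, 0.0137, 0.1858]
eef_rot: [179.9, 0.1, -15.2]
contact_force: [-0.4, -0.4, 0.1]
gripper_width: 0.0699
gripper_force: 0.0
```

```bash
python3 - <<'E'
from h import *
C={n:viewer.capture(n) for n in("wrist","side","scene")}
cv2.imwrite("pics/c.png",C["wrist"]["image"])
o=[]
for n in C:
    for k in pinpoint("knob",n)[:3]: print(n,np.round(k["location"]),round(k["score"],2),onz(P(C[n]),k["location"],.072))
    for k in recognise("knob",n)[:2]: print(n,np.round(k["box"]),round(k["score"],2))
im=C["wrist"]["image"].astype(int);m=(im[...,2]>110)&(im[...,1]<60)&(im[...,0]<60)
nn,lab,st,ce=cv2.connectedComponentsWithStats(m.astype(np.uint8))
for i in range(1,nn):
    if st[i,4]>150: print(st[i],ce[i],onz(P(C["wrist"]),ce[i][::-1],.088))
E
```

```text
wrist [206. 278.] 0.75 [0.45126018 0.01374823]
wrist [260. 185. 294. 225.] 0.91
side [207. 270.] 0.54 [0.45333096 0.00266986]
side [264. 201. 275. 214.] 0.52
scene [199. 279.] 0.56 [0.45728662 0.00918762]
scene [278. 193. 283. 203.] 0.61
[261 194  33  32 763] [277.04587156 210.09174312] [0.45262901 0.01450383]
```

View pics/c.png

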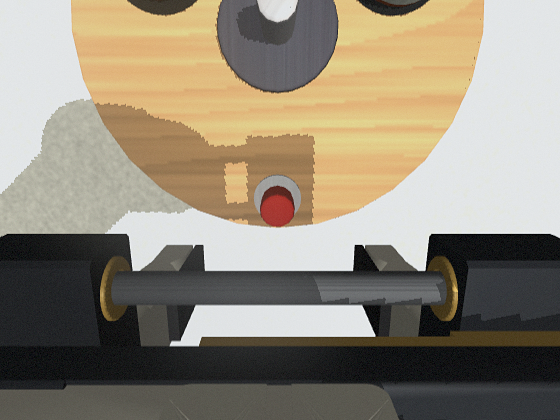

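The wrist picture shows the red knob at (277,206), centred between the open fingers, matching the position I computed. I'll descend.

move_arm([
  [[0,0,5],[0,0,0]],
  [[0,0,10],[0,0,0]],
  [[0,0,12.8],[0,0,0]],
  [[0,0,12.8],[0,0,0]],
])

```text
time_s: 3.25
tcp_pos: [0.4516, 0.0133, 0.0571]
eef_rot: [179.8, 0.2, -15.1]
contact_force: [0.4, 0.4, 0.7]
gripper_width: 0.07
gripper_force: 0.0
```

move_arm([
  [[0,0,0],[0,0,0]],
  [[0,0,0],[0,0,0]],
  [[0,0,0],[0,0,0]],
  [[0,0,0],[0,0,0]],
], jaw=1.5, squeeze=30)

```text
time_s: 3.75
tcp_pos: [0.4533, 0.0141, 0.0591]
eef_rot: [-180.0, -0.1, -15.1]
contact_force: [-0.1, 0.4, -0.1]
gripper_width: 0.0358
gripper_force: 0.0
```

move_arm([
  [[0,0,0],[0,0,0]],
  [[0,0,0],[0,0,0]],
  [[0,0,0],[0,0,0]],
])

```text
time_s: 4.12
tcp_pos: [0.4531, 0.014, 0.0588]
eef_rot: [-180.0, -0.0, -15.1]
contact_force: [-1.9, 0.7, 5.5]
gripper_width: 0.0252
gripper_force: 30.0
```

move_arm([
  [[0,0,-0.4],[0,0,0]],
  [[0,0,-0.8],[0,0,0]],
  [[0,0,-1.2],[0,0,0]],
  [[0,0,-1.2],[0,0,0]],
])

```text
time_s: 4.62
tcp_pos: [0.453, 0.014, 0.0707]
eef_rot: [-180.0, -0.0, -15.1]
contact_force: [2.7, 0.6, -6.6]
gripper_width: 0.0254
gripper_force: 30.0
```

move_arm([
  [[0.04,-1.04,0],[0,0,0.08]],
  [[0.17,-2.07,0],[0,0,0.16]],
  [[0.37,-3.09,0],[0,0,0.24]],
  [[0.66,-4.09,0],[0,0,0.32]],
  [[1.03,-5.06,0],[0,0,0.4]],
])

```text
time_s: 5.25
tcp_pos: [0.4757, 0.0598, 0.0703]
eef_rot: [179.9, 0.0, -38.2]
contact_force: [3.0, -2.3, -6.9]
gripper_width: 0.0251
gripper_force: 30.0
```

move_arm([
  [[0.04,-1.04,0],[0,0,0.08]],
  [[0.17,-2.07,0],[0,0,0.16]],
  [[0.37,-3.09,0],[0,0,0.24]],
  [[0.66,-4.09,0],[0,0,0.32]],
  [[0.66,-4.09,0],[0,0,0.32]],
])

```text
time_s: 5.88
tcp_pos: [0.5062, 0.0879, 0.07]
eef_rot: [179.9, -0.0, -56.3]
contact_force: [1.9, -2.4, -7.2]
gripper_width: 0.0252
gripper_force: 30.0
```

move_arm([
  [[0,0,0.3],[0,0,0]],
  [[0,0,0.3],[0,0,0]],
])

```text
time_s: 6.12
tcp_pos: [0.5061, 0.0878, 0.0675]
eef_rot: [180.0, -0.0, -56.3]
contact_force: [2.7, -3.8, -4.5]
gripper_width: 0.0252
gripper_force: 30.0
```

move_arm([
  [[0,0,0],[0,0,0]],
  [[0,0,0.3],[0,0,0]],
  [[0,0,0.5],[0,0,0]],
], jaw=3.1, squeeze=10)

```text
time_s: 6.5
tcp_pos: [0.5065, 0.0885, 0.0626]
eef_rot: [-180.0, 0.0, -56.3]
contact_force: [0.1, 0.3, -0.7]
gripper_width: 0.0308
gripper_force: 0.0
```

move_arm([
  [[0.02,-0.65,0],[0,0,0.05]],
  [[0.06,-1.3,0],[0,0,0.1]],
  [[0.06,-1.3,0],[0,0,0.1]],
])

```text
time_s: 6.88
tcp_pos: [0.5155, 0.0937, 0.0619]
eef_rot: [179.7, -0.0, -62.1]
contact_force: [-4.4, -2.4, 2.8]
gripper_width: 0.0309
gripper_force: 2.5
```

move_arm([
  [[0,0,-0.3],[0,0,0]],
  [[0.01,-0.4,-0.4],[0,0,0.03]],
  [[0.01,-0.4,-0.4],[0,0,0.03]],
])

```text
time_s: 7.25
tcp_pos: [0.5222, 0.0974, 0.0668]
eef_rot: [-179.9, -0.0, -63.8]
contact_force: [-0.8, -0.0, 0.0]
gripper_width: 0.0307
gripper_force: 0.2
```

move_arm([
  [[0.01,-0.4,0],[0,0,0.03]],
  [[0.02,-0.8,0],[0,0,0.06]],
  [[0.02,-0.8,0],[0,0,0.06]],
])

```text
time_s: 7.62
tcp_pos: [0.5292, 0.1005, 0.0668]
eef_rot: [-179.9, -0.0, -67.3]
contact_force: [-0.2, -0.4, -0.8]
gripper_width: 0.0313
gripper_force: 0.1
```

move_arm([
  [[0.01,-0.3,0],[0,0,0.023]],
  [[0.02,-0.6,0],[0,0,0.046]],
  [[0.02,-0.6,0],[0,0,0.046]],
])

```text
time_s: 8.0
tcp_pos: [0.5305, 0.1002, 0.0661]
eef_rot: [179.6, -0.0, -70.0]
contact_force: [-12.4, -3.1, 11.5]
gripper_width: 0.0311
gripper_force: 6.7
```

move_arm([
  [[0.01,-0.3,0],[0,0,0.023]],
  [[0.02,-0.6,0],[0,0,0.046]],
  [[0.02,-0.6,0],[0,0,0.046]],
])

```text
time_s: 8.38
tcp_pos: [0.5342, 0.1007, 0.0659]
eef_rot: [179.3, -0.1, -72.6]
contact_force: [-18.8, -6.7, 18.0]
gripper_width: 0.0375
gripper_force: 10.0
```

Resistance climbed sharply, so the disc looks locked. I'll back off and check.

move_arm([
  [[0.02,0.4,0],[0,0,-0.03]],
  [[0.03,0.9,0],[0,0,-0.07]],
  [[0.03,0.9,0],[0,0,-0.07]],
], jaw=3.6)

```text
time_s: 8.75
tcp_pos: [0.5316, 0.1013, 0.0668]
eef_rot: [-179.9, 0.0, -68.5]
contact_force: [-1.2, -0.4, 0.1]
gripper_width: 0.0363
gripper_force: 0.8
```

```bash
python3 - <<'E'
from h import *
C={n:viewer.capture(n) for n in("wrist","side")}
cv2.imwrite("pics/d.png",np.hstack([C["wrist"]["image"][:, :400],cv2.resize(C["side"]["image"][170:270,230:390],None,fx=2.5,fy=4.2)]))
for k in pinpoint("knob","side")[:2]: print(k, onz(P(C["side"]),k["location"],.072))
s=r.get_state();print(s["tcp_pos"],s["contact_force"])
E
```

```text
{'location': [190.0, 290.7], 'score': 0.43} [0.52457029 0.09288755]
[0.53157429 0.10133333 0.06664308] [-0.21683605 -0.4670632   0.2551428 ]
```

View pics/d.png

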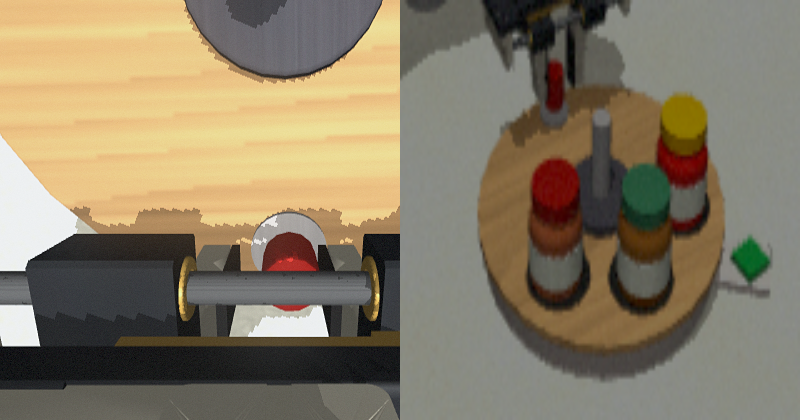

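The wrist crop shows the knob (290,270) standing free between the fingers. The side crop shows yellow turned towards the marker. I'll open, lift clear, and check the knob height and disc angle.

move_arm([
  [[0,0,0],[0,0,0]],
  [[0,0,0],[0,0,0]],
  [[0,0,-4],[0,0,0]],
  [[0,0,-10],[0,0,0]],
  [[0,0,-10],[0,0,0]],
], jaw=6)

```text
time_s: 9.52
tcp_pos: [0.5343, 0.1025, 0.1716]
eef_rot: [-179.5, 0.0, -68.4]
contact_force: [0.2, 0.9, -0.7]
gripper_width: 0.0599
gripper_force: 0.0
```

```bash
cat > look.py <<'E'
from h import *
import sys
C={n:viewer.capture(n) for n in("wrist","side","scene")}
cv2.imwrite("pics/%s.png"%sys.argv[1],C["wrist"]["image"])
p=P(C["wrist"]);im=C["wrist"]["image"].astype(int);m=((im[...,2]>90)&(im[...,1]<60)&(im[...,0]<60)).astype(np.uint8)
nn,lab,st,ce=cv2.connectedComponentsWithStats(m)
for i in range(1,nn):
    if st[i,4]>150: print(st[i],ce[i])
c=np.array([.5787,-.0199])
for n in C:
    for l in("knob","place_a","jar_yellow","jar_green","jar_red"):
        for k in pinpoint(l,n)[:3]:
            q=onz(P(C[n]),k["location"],.072 if l=="knob" else .042); d=q-c
            print(n,l,np.round(k["location"]),round(k["score"],2),q.round(4),np.hypot(*d).round(3),np.degrees(np.arctan2(d[1],d[0])).round(1))
# predicted knob top circle bottoms for pin heights & angles
s=r.get_state();print(s["tcp_pos"],s["contact_force"])
E
python3 look.py e
```

```text
[ 273  190   37   43 1058] [291.6710775  212.72778828]
wrist knob [209. 291.] 0.87 [0.5269 0.0991] 0.13 113.5
side knob [189. 291.] 0.59 [0.5272 0.0968] 0.128 113.8
side place_a [238. 290.] 0.86 [ 0.5078 -0.1174] 0.121 -126.0
side place_a [219. 340.] 0.79 [ 0.6703 -0.041 ] 0.094 -13.0
side place_a [234. 323.] 0.7 [ 0.6068 -0.1054] 0.09 -71.8
side jar_yellow [218. 340.] 0.63 [ 0.6733 -0.0368] 0.096 -10.1
side jar_green [237. 327.] 0.91 [ 0.6167 -0.1208] 0.108 -69.4
side jar_green [234. 292.] 0.67 [ 0.5143 -0.098 ] 0.101 -129.5
side jar_red [237. 293.] 0.78 [ 0.5173 -0.111 ] 0.11 -124.0
side jar_red [235. 289.] 0.49 [ 0.5041 -0.1008] 0.11 -132.7
scene knob [213. 315.] 0.39 [0.5293 0.0969] 0.127 112.9
scene place_a [227. 249.] 0.97 [ 0.5183 -0.0942] 0.096 -129.1
scene place_a [256. 250.] 0.93 [ 0.6177 -0.1059] 0.094 -65.6
scene place_a [272. 283.] 0.89 [ 0.683  -0.0316] 0.105 -6.4
scene jar_yellow [272. 279.] 0.59 [ 0.6813 -0.0409] 0.105 -11.6
scene jar_green [258. 249.] 0.94 [ 0.6222 -0.111 ] 0.101 -64.5
scene jar_red [222. 414.] 0.6 [0.5999 0.383 ] 0.403 87.0
scene jar_red [226. 245.] 0.58 [ 0.5119 -0.1033] 0.107 -128.7
[0.53129654 0.10121321 0.16656498] [-0.64792746  0.24640752 -0.23868151]
```

View pics/e.png

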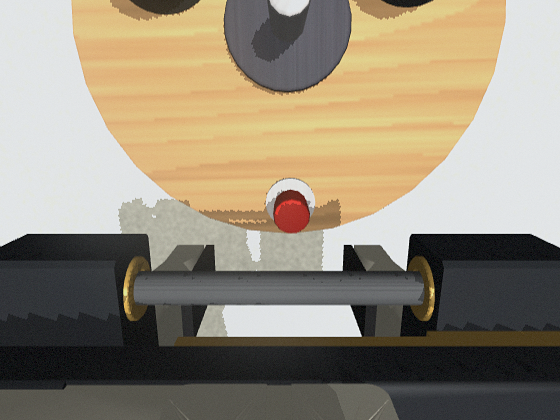

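The wrist picture shows the knob (291,212) standing free in its white collar. The disc is at about 51° (0.9 rad). I'll fit the knob silhouette to get the pin height, using picture c (pin at 0) as the reference.

```bash
cat > fit.py <<'E'
from h import *
from scipy.optimize import minimize
from scipy.spatial.transform import Rotation as Ro
def pose(p,e):
    T=np.eye(4);T[:3,:3]=Ro.from_euler("xyz",e,degrees=True).as_matrix();T[:3,3]=p;return T
C=viewer.capture("wrist");s=r.get_state()
T=np.array(C["camera_from_world"]);K=np.array(C["intrinsics"])
Te=pose(s["tcp_pos"],s["eef_rot"]);Tc=pose([.4521,.0137,.1858],[179.9,.1,-15.2])
a=np.linspace(0,2*np.pi,60);S=16
def sil(Tw,x,y,h):
    M=K@np.diag([1,-1,-1])@Tw[:3];o=[]
    for z in(.052+h,.088+h):
        q=M@np.array([x+.013*np.cos(a),y+.013*np.sin(a),0*a+z,0*a+1]);o.append((q[:2]/q[2]).T)
    m=np.zeros((420,560),np.uint8);cv2.fillConvexPoly(m,cv2.convexHull(np.round(np.vstack(o)*S).astype(np.int32)),1,shift=4);return m>0
def go(im,Tw,x0):
    im=im.astype(int);m=((im[...,2]>50)&(im[...,2]>2.2*im[...,1])&(im[...,2]>2.2*im[...,0])).astype(np.uint8)
    n,l,st,ce=cv2.connectedComponentsWithStats(m);i=1+np.argmax(st[1:,4]);m=l==i;print(st[i])
    f=lambda v:1-(m&sil(Tw,v[0],v[1],v[2])).sum()/(m|sil(Tw,v[0],v[1],v[2])).sum()
    for h in(0,.005,.009):
        b=minimize(lambda v:f([*v,h]),x0,method="Nelder-Mead",options=dict(initial_simplex=np.array(x0)+np.array([[0,0],[.004,0],[0,.004]])))
        print(h,b.x.round(4),b.fun.round(3))
    b=minimize(f,[*x0,.004],method="Nelder-Mead",options=dict(initial_simplex=np.array([*x0,.004])+np.array([[0,0,0],[.004,0,0],[0,.004,0],[0,0,.005]])));print("free",b.x.round(4),b.fun.round(3))
go(C["image"],T,[.527,.099])
# reference c: wrist camera rigid to tool
go(cv2.imread("pics/c.png"),T@Te@np.linalg.inv(Tc),[.4525,.014])
E
python3 fit.py
```

```text
[ 268  192   36   43 1151]
0 [0.527 0.099] 0.228
0.005 [0.527  0.0975] 0.256
0.009 [0.5284 0.0972] 0.279
free [ 0.5234  0.1065 -0.0264] 0.094
[260 186  34  40 949]
0 [0.4537 0.0145] 0.259
0.005 [0.4537 0.0142] 0.286
0.009 [0.4565 0.014 ] 0.303
free [ 0.4451  0.0172 -0.0288] 0.126
```

The silhouette comparison suggests a pin height near that of the reference, but it's too coarse to rely on. I'll shut the fingers and gently touch the knob top from above, which should be at 0.088 m with the pin down, or 0.097 m on the track.

move_arm([
  [[0,0.5,0],[0,0,0]],
  [[0,0.5,0],[0,0,0]],
  [[0,0.5,0],[0,0,0]],
  [[0,0.5,0],[0,0,0]],
  [[0,0.5,2],[0,0,0]],
], jaw=0)

```text
time_s: 11.1
tcp_pos: [0.5278, 0.0999, 0.1477]
eef_rot: [-179.8, 0.0, -68.5]
contact_force: [-0.3, 0.7, -0.5]
gripper_width: 0.0157
gripper_force: 0.0
```

move_arm([
  [[0,0,2],[0,0,0]],
  [[0,0,4],[0,0,0]],
  [[0,0,4.5],[0,0,0]],
  [[0,0,4.5],[0,0,0]],
  [[0,0,4.5],[0,0,0]],
])

```text
time_s: 11.72
tcp_pos: [0.5272, 0.0996, 0.1024]
eef_rot: [-179.9, 0.0, -68.5]
contact_force: [-0.1, -0.6, -0.5]
gripper_width: 0.0004
gripper_force: 0.0
```

move_arm([
  [[0,0,0.4],[0,0,0]],
  [[0,0,0.6],[0,0,0]],
  [[0,0,0.6],[0,0,0]],
])

```text
time_s: 12.1
tcp_pos: [0.5265, 0.0993, 0.0955]
eef_rot: [180.0, -0.0, -68.5]
contact_force: [-0.2, 0.2, -0.1]
gripper_width: 0.0004
gripper_force: 0.0
```

move_arm([
  [[0,0,0.3],[0,0,0]],
  [[0,0,0.3],[0,0,0]],
])

```text
time_s: 12.35
tcp_pos: [0.5265, 0.0993, 0.0923]
eef_rot: [180.0, -0.0, -68.5]
contact_force: [-0.4, 0.2, 0.4]
gripper_width: 0.0007
gripper_force: 0.0
```

move_arm([
  [[0,0,0.3],[0,0,0]],
  [[0,0,0.3],[0,0,0]],
])

```text
time_s: 12.6
tcp_pos: [0.5265, 0.0993, 0.0893]
eef_rot: [180.0, -0.0, -68.5]
contact_force: [-0.1, 0.4, -0.5]
gripper_width: 0.0003
gripper_force: 0.0
```

move_arm([
  [[0,0,0.1],[0,0,0]],
  [[0,0,0.15],[0,0,0]],
  [[0,0,0.15],[0,0,0]],
])

```text
time_s: 12.98
tcp_pos: [0.5267, 0.0994, 0.0883]
eef_rot: [-180.0, -0.0, -68.5]
contact_force: [-1.2, -0.6, 2.8]
gripper_width: 0.0002
gripper_force: 1.5
```

Contact came at 0.088 m, so the pin is fully home. I'll retract.

move_arm([
  [[0,0,-3],[0,0,0]],
  [[0,0,-8],[0,0,0]],
  [[0,0,-13],[0,0,0]],
  [[0,0,-13],[0,0,0]],
  [[0,0,-13],[0,0,0]],
])

```text
time_s: 13.6
tcp_pos: [0.5263, 0.0994, 0.2178]
eef_rot: [-180.0, 0.0, -68.5]
contact_force: [0.1, 0.2, -0.7]
gripper_width: 0.0002
gripper_force: 0.0
```

```bash
python3 look.py f | grep -E "knob|yellow|green|red"; python3 -c "
from h import *
s=r.get_state();print(s['tcp_pos'],s['qd'].round(2));print(r.close_job())"
```

```text
wrist knob [198. 277.] 0.63 [0.5273 0.1019] 0.132 112.9
side jar_yellow [220. 341.] 0.83 [ 0.6736 -0.0458] 0.098 -15.3
side jar_yellow [169. 241.] 0.18 [0.3459 0.2924] 0.39 126.7
side jar_green [234. 293.] 0.48 [ 0.5162 -0.0977] 0.1 -128.8
side jar_red [236. 295.] 0.74 [ 0.5231 -0.107 ] 0.103 -122.6
scene knob [213. 313.] 0.6 [0.5285 0.093 ] 0.124 114.0
scene jar_yellow [269. 280.] 0.93 [ 0.6733 -0.0372] 0.096 -10.4
scene jar_red [228. 247.] 0.59 [ 0.5194 -0.0978] 0.098 -127.3
[0.52664014 0.09935763 0.21808608] [ 0.04  0.09 -0.05 -0.07 -0.11  0.  ]
the job is handed in; nothing more can be done
None
```

The disc is turned clockwise about 0.9 rad and locked with the pin fully home (knob top felt at 0.088 m), the yellow-lidded jar is about 15 mm from the serving spot by my estimate, the knob is let go, and the job is handed in (no verdict came back).

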